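# Load the valve cartridge and offer up the pump cover

## Robot

A 6-joint arm with a two-finger parallel gripper is mounted at the origin on the work surface. World frame = base frame: x ahead of the robot, y to its left, z up, the work surface at z = 0. Lengths are in m, angles in rad, forces in N, time in s.
With the tool pointing down it reaches from about 0.35 to 0.775 m from the base axis. Payload 7.3 kg.
Tool frame: the origin (TCP) lies midway between the tips of the shut fingers; the grasp point (between the pads) lies 19 mm behind it (robot.tcp_to_grasp is the distance from the TCP to the grasp point, in m); z points along the fingers, y is the line along which they close (so a half turn about z gives the same grasp; the last joint's range is limited). The gripper opens to 92 mm and grips with 3 to 60 N. Pads are 19 mm wide; open, the fingers measure 130 mm over their backs; the gripper's body (75 mm by 190 mm) begins 47 mm behind the grasp point.
Start: joints at [-0.146, 0.342, 1.524, -0, 1.275, -0.146], TCP at [0.525, 0, 0.198] pointing down, gripper open.
Joint ranges: [-2.53, 2.53], [-0.77, 2.02], [0.04, 2.7], [-1, 4.14], [0.28, 2.66], [-3.11, 3.11]. Speed limits (rad/s): [2.57, 2.57, 3.14, 3.14, 3.14, 3.14].

## Interface

Orientations are given as [roll, pitch, yaw] about the fixed x, y, z axes, in that order (R = Rz(yaw) Ry(pitch) Rx(roll)).
In Python, from cell import readout, cams, ticket, robot gives the robot as it stands. The module is installed in compiled form; this text tells all that it offers.
- The arm moves only by the tool jog_arm, never from a script. Its argument "plan" is a list of rows, each a list of 5 numbers: the shift along the world's x, y, z each as a share of 0.08 m, from -1 to 1, then the turn about the world's z as a share of 90 degrees, from -1 to 1, then the opening, from -1 (shut) to 1 (fully open). A call has 1 to 12 rows; each row is the pose to reach, as a shift and turn from the pose commanded when the call began; what a row does not reach only later rows make up. A row lasts 1/10 s, in which the tool goes at most 50 mm and 8.59 degrees, less where a joint would pass 70% of its speed; a pose out of reach is approached as far as the arm can. A call with a number of a shift or a turn outside -1 to 1 is refused whole. A call with a gripper value outside its range is refused whole. The fingers move at their own pace and stop on an object; "squeeze" is the grip in N (left out, the last holds). Time passes only in rows, so rows that repeat a pose let the fingers close. It gives the time, the measured TCP pose, the force, the opening and the grip force at its end, in the units of the state.
- readout.observe(): the state, without advancing time (a new reading comes with each control period).
- cams.read_camera(name): name is "scene" or "side" or "wrist"; returns the picture (480x640x3 uint8, blue, green, red); there is no depth.
- cams.calibration(name): a dict with "K" (3x3 intrinsics, pixels), "world_from_camera" (4x4, takes a point from camera to world coordinates). Camera axes: x right, y down, z forward; pixel columns grow to the right and rows downward; lengths in m; the calibration is good to about 2 mm. A picture is of the moment at which its call begins: read the wrist's pose just before it. calibration takes no time and is no camera call; for the wrist camera it gives the pose at the moment of the call.
- ticket.hand_in(): hands the job in; it is judged then, once.
The state is a dict: "time": time; "qpos": joint angles; "qvel": joint speeds; "joint_efforts": joint torques, N m; "tool_pos": TCP position; "tool_rot": TCP orientation; "contact_force": force on the tool from outside, world axes, zero at the start; "torque": the same for the moment, N m; "opening": finger opening in m; "grip_force": force on a finger pad.
Only numpy, scipy, OpenCV 4.12 (cv2) and the standard library are available. Lean on these libraries where they do the work, as an engineer would, in place of code of your own. Each camera call takes 0.05 s, during which the arm holds its last target. There are 200 camera calls.

## Task

Seat the brass valve cartridge upright and fully home in the socket inside the open blue pump housing and let go of it. Then pick up the aluminium cover plate by its handle and hold it level and still about 2 cm above the housing's rim, not touching it, with its four holes lined up over the four threaded holes so that the bolts could be started; finish while still holding it there. Leave the oil tin, spirit level and carton of bolts where they are.

Things in the scene. Friction and masses are not known exactly. Their poses are not given: they have to be found in the camera images.
- housing: Open-topped blue pump housing bolted to the bench, 160 (x) x 130 (y) x 75 mm high; origin under its centre at bench level, z up, x along its long side. Inside 136 x 106 mm, floor at 10 mm, a 26 mm square post in each corner up to the rim. In each post's top a 10 mm threaded hole (dark in a bright ring) at x +-66, y +-51 mm: same pattern after a half turn. Low bolted ears reach x +-102 mm.
- socket (a point): centre of the socket's floor inside the housing (10 mm above the bench, in the housing's middle), axes as the housing. The socket is a round hole 44 mm across, 24 mm deep, chamfered at the mouth, in a bright block 64 x 64 mm whose top lies 34 mm above the bench.
- cartridge: Valve cartridge standing on the bench: brass body 42 mm across, 30 mm high, two black rings, bevelled foot; on top an orange round stem to grip, 22 mm across, from 30 to 61 mm. About 0.2 kg. Origin at the centre of its underside, z up. Seated, its underside rests on the socket's floor and the stem's top is 4 mm below the housing's rim.
- cover: Aluminium cover plate lying flat on the bench, handle up: 160 (x) x 130 (y) x 6 mm, four 12 mm through holes at x +-66, y +-51 mm. About 0.4 kg, balanced. Origin at the centre of its underside, z up, x along its long side. Black bar handle along x over the middle: bar 90 mm long, 14 mm wide (y), 34 to 52 mm above the underside, on posts 12 mm wide at x +-39 mm.
- cover_hole_a (a point): centre of the cover's hole at x +66, y +51 mm, on the underside
- cover_hole_b (a point): centre of the cover's hole at x -66, y -51 mm, on the underside
- thread_a (a point): centre of the housing's threaded hole at x +66, y +51 mm, on the rim, 75 mm above the bench; axes as the housing
- thread_b (a point): centre of the housing's threaded hole at x -66, y -51 mm, on the rim
- oil_tin: bystander: red round tin with a white band, 60 mm in diameter, 110 mm high, standing; origin under its centre
- level: bystander: orange spirit level standing on edge, 24 (x) x 300 (y) x 50 mm; origin under its centre
- bolt_box: bystander: open cardboard carton of bolts, 80 x 100 x 50 mm; origin under its centre
Things that resemble listed ones, but are neither listed nor needed, are in the scene too. Of the things shaped like the cover, the aluminium one is meant. Leave any purple look-alike of the housing alone.

How it is judged:
By the outcome, as a careful person would: the job done as asked, in the order asked, and still so for the second after the job is handed in, while the arm keeps its last pose, push and grip.
It also fails if it takes over 64 s, if anything falls off the work surface, if the arm or the gripper's body presses on something with over 40 N, if the wrist force passes 120 N, or if a joint passes its speed limit or range.

## Working session

There is one attempt and no reset: what is moved stays moved. The work goes in short steps, Python scripts to look and compute and a tool call to move; the robot and the scene stay as the last step left them, time stands still between calls to the robot, and variables do not carry over. Pictures are saved under pics/ and viewed, at most 10 in all, crops included, and the job is handed in when it is done.

Besides the shell and the picture viewer there is one more tool, called in YAML: its name, and indented under it one key for each argument. jog_arm: Moves the arm, as the interface text tells. Shift numbers are shares of 0.08 m and turn numbers shares of 90 degrees, none past 1 either way. Its arguments: {"type":"object","properties":{"plan":{"type":"array"},"squeeze":{"type":"number"}},"required":["plan"]}

```bash
mkdir -p pics; cat > h.py <<'E'
import numpy as np, cv2
from cell import readout, cams, ticket, robot
def cal(n):
    c=cams.calibration(n); return np.array(c["K"]),np.array(c["world_from_camera"])
def ray(n,uv,z,c=None):
    K,T=c or cal(n); d=T[:3,:3]@np.linalg.solve(K,[uv[0],uv[1],1]); o=T[:3,3]
    return (o+d*(z-o[2])/d[2]).round(4)
def proj(n,P,c=None):
    K,T=c or cal(n); p=K@(T[:3,:3].T@(np.array(P)-T[:3,3])); return (p[:2]/p[2]).round(1)
E
python3 - <<'E'
from h import *
for n in("scene","side","wrist"):
    cv2.imwrite(f"pics/{n}0.png",cams.read_camera(n)); K,T=cal(n); print(n,K[0,0],T.round(3).tolist())
    np.savez(f"pics/{n}0.npz",K=K,T=T)
print(readout.observe())
E
```

```text
scene 443.9439788939273 [[0.301, 0.535, -0.789, 1.264], [0.953, -0.175, 0.245, -0.239], [-0.007, -0.826, -0.563, 0.594], [0.0, 0.0, 0.0, 1.0]]
side 440.05446578092784 [[-0.93, -0.227, 0.289, 0.269], [-0.367, 0.534, -0.762, 0.65], [0.019, -0.814, -0.58, 0.563], [0.0, 0.0, 0.0, 1.0]]
wrist 342.1883272378609 [[1.0, 0.0, -0.001, 0.524], [0.0, -0.968, -0.251, 0.068], [-0.001, 0.251, -0.968, 0.384], [0.0, 0.0, 0.0, 1.0]]
{'time': 0.15, 'qpos': array([-1.46000501e-01,  3.42560049e-01,  1.52477989e+00,  3.56726345e-05,
        1.27543039e+00, -1.46035285e-01]), 'qvel': array([ 3.91132860e-05, -1.50457074e-03, -2.24628801e-03,  1.31516892e-03,
       -9.10216032e-04,  1.12448878e-04]), 'joint_efforts': array([ 7.52666965e-04, -4.31470585e+01, -2.44352603e+01,  7.18239485e-02,
        5.38185902e-02, -1.32920518e-04]), 'tool_pos': array([5.24660841e-01, 8.38435069e-05, 1.97112189e-01]), 'tool_rot': array([-3.14043248e+00, -2.05123353e-04,  1.57082059e+00]), 'contact_force': array([0.48248778, 0.04721081, 0.24478207]), 'torque': array([-0.02934898,  0.00996622, -0.01985477]), 'grip_force': 0.0, 'opening': 0.09166839751556335}
```

View pics/scene0.png

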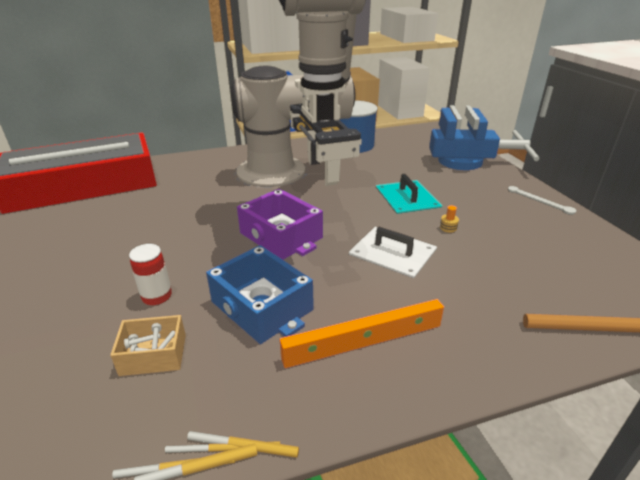

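View pics/side0.png

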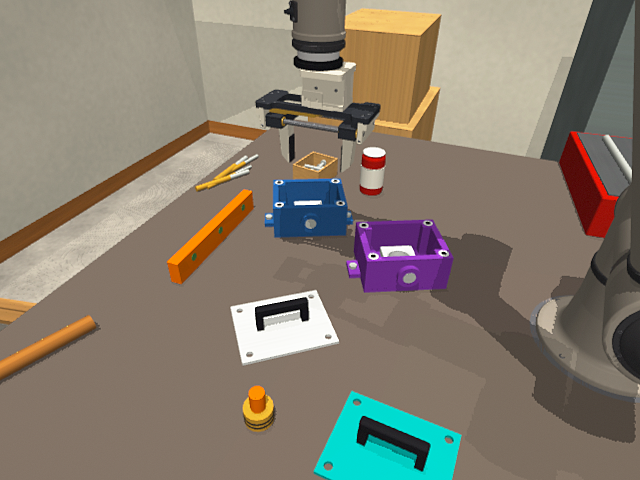

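The scene view shows the blue housing at about (260,290), the white/aluminium cover at (393,250) and the cartridge at (450,220). In the side view they are at (310,205), (285,327) and (258,408). The purple housing and teal cover are the look-alikes. Next I'll enlarge these areas.

```bash
python3 - <<'E'
import cv2,numpy as np
a=cv2.imread("pics/scene0.png");b=cv2.imread("pics/side0.png")
def c(i,x,y,w=133,h=100): return cv2.resize(i[y:y+h,x:x+w],(w*3,h*3),interpolation=cv2.INTER_CUBIC)
m=np.vstack([np.hstack([c(a,195,240),c(b,250,160)]),np.hstack([c(a,340,190),c(b,220,280)])])
cv2.imwrite("pics/m1.png",m);print(m.shape)
E
```

```text
(600, 798, 3)
```

View pics/m1.png

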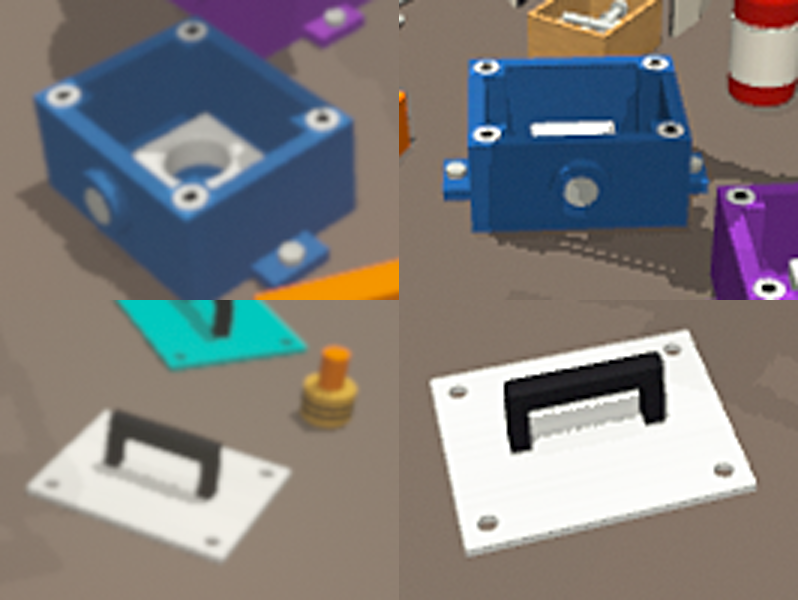

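```bash
cat >> h.py <<'E'
def ld(n):
    d=np.load(f"pics/{n}0.npz"); return d["K"],d["T"]
from scipy.optimize import least_squares
H=np.array([[.066,.051],[.066,-.051],[-.066,-.051],[-.066,.051]])
def fit(views,z,x0):
    # views: list of (cal, pts); nearest-hole matching, fit x,y,yaw
    def res(p):
        c,s=np.cos(p[2]),np.sin(p[2]); W=H@np.array([[c,s],[-s,c]])+p[:2]; r=[]
        for cc,pts in views:
            for q in pts:
                w=ray(None,q,z,cc)[:2]; d=w-W; r+=list(d[np.argmin((d**2).sum(1))])
        return np.array(r)
    best=min((least_squares(res,[*x0,a]) for a in np.linspace(-1.57,1.4,9)),key=lambda s:s.cost)
    return best.x,res(best.x).reshape(-1,2)
E
python3 - <<'E'
from h import *
S,D=ld("scene"),ld("side")
f=lambda l,x,y:[((u+.5)/3-.5+x,(v+.5)/3-.5+y) for u,v in l]
hs=f([(63,96),(192,31),(322,119),(190,197)],195,240); hd=f([(87,68),(256,63),(271,130),(88,134)],250,160)
cs=f([(52,184),(267,173),(212,241)],340,190); cd=f([(59,91),(274,49),(325,169),(89,222)],220,280)
for nm,v,z in(("house",[(S,hs),(D,hd)],.075),("cover",[(S,cs),(D,cd)],.006)):
    x0=np.mean([ray(None,q,z,D)[:2] for q in v[1][1]],0)
    for vv in (v,v[:1],v[1:]):
        p,r=fit(vv,z,x0); print(nm,p.round(4),(r*1000).round(1).tolist())
print(ray(None,f([(335,53)],340,190)[0],.061,S),ray(None,(257,390),.061,D),ray(None,(259,421),.0,D))
# enlarged cartridge crop
b=cv2.imread("pics/side0.png");w=cv2.imread("pics/wrist0.png")
cv2.imwrite("pics/m2.png",np.hstack([cv2.resize(b[370:440,225:295],(350,350),interpolation=2),cv2.resize(w,(440,350))]))
E
```

```text
house [ 0.6021 -0.1519  0.4586] [[-0.1, -1.1], [-0.4, -0.4], [0.0, -0.7], [0.1, -0.9], [-0.6, 2.1], [0.1, 0.2], [0.4, 1.0], [0.6, -0.2]]
house [ 0.602  -0.1526  0.4578] [[0.1, -0.3], [-0.3, 0.3], [0.1, 0.1], [0.2, -0.1]]
house [ 0.6022 -0.1511  0.4595] [[-0.8, 1.2], [-0.1, -0.5], [0.3, 0.3], [0.6, -1.0]]
cover [0.5142 0.1734 0.6786] [[0.4, -0.4], [-0.4, 0.6], [-0.2, -0.1], [0.1, -0.1], [-0.5, 0.3], [0.3, -0.1], [0.3, -0.1]]
cover [0.5142 0.1733 0.6825] [[0.2, -0.2], [-0.0, 0.6], [-0.2, -0.4]]
cover [0.5143 0.1734 0.6759] [[0.0, 0.1], [-0.3, 0.3], [0.2, -0.3], [0.0, -0.1]]
[0.4677 0.3447 0.061 ] [0.4688 0.3431 0.061 ] [0.4667 0.3493 0.    ]
```

View pics/m2.png

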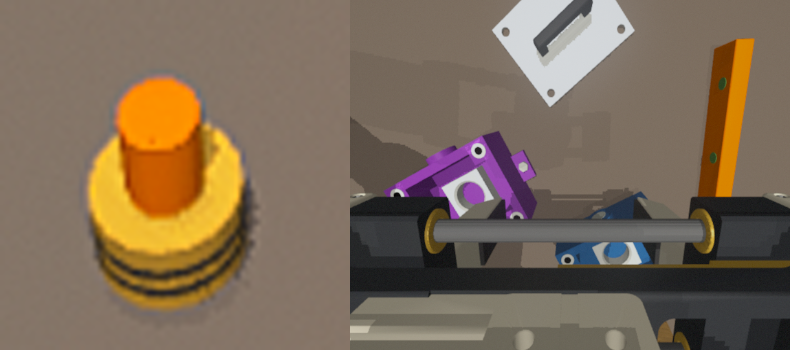

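Cartridge crop: stem top centre at (159,112), which is side pixel (256.7,392.3), giving about (0.468, 0.344). Next I move over the cartridge with the fingers closing along the housing's y direction (turn −63.7°).

jog_arm:
  plan:
    - [-0.1,0.5,0,-0.09,0.3]
    - [-0.18,1,0,-0.177,0.3]
    - [-0.18,1,0,-0.177,0.3]
  squeeze: 25

```text
time: 0.45
tool_pos: [0.5095, 0.0837, 0.1975]
tool_rot: [-3.14, -0.001, 1.292]
contact_force: [0.2, 0.2, 0.9]
opening: 0.0723
grip_force: 0.0
```

jog_arm:
  plan:
    - [-0.1,0.5,0,-0.09,0.3]
    - [-0.18,1,0,-0.177,0.3]
    - [-0.18,1,0,-0.177,0.3]

```text
time: 0.75
tool_pos: [0.4952, 0.1633, 0.1975]
tool_rot: [-3.14, -0.001, 1.016]
contact_force: [0.3, -0.5, 0.6]
opening: 0.0598
grip_force: 0.0
```

jog_arm:
  plan:
    - [-0.1,0.5,0,-0.09,0.3]
    - [-0.18,1,0,-0.177,0.3]
    - [-0.18,1,0,-0.177,0.3]

```text
time: 1.05
tool_pos: [0.4812, 0.2427, 0.1974]
tool_rot: [-3.141, -0.0, 0.739]
contact_force: [0.0, -0.8, 0.0]
opening: 0.0597
grip_force: 0.0
```

jog_arm:
  plan:
    - [-0.1,0.3,-0.4,-0.09,0.3]
    - [-0.17,0.3,-0.8,-0.177,0.3]
    - [-0.17,0.3,-0.8,-0.177,0.3]
    - [-0.17,0.3,-0.8,-0.177,0.3]

```text
time: 1.45
tool_pos: [0.4689, 0.263, 0.134]
tool_rot: [3.141, 0.001, 0.464]
contact_force: [0.6, -0.3, -1.1]
opening: 0.0596
grip_force: 0.0
```

```bash
python3 - <<'E'
from h import *
s=readout.observe();print(s["time"],s["tool_pos"],s["tool_rot"],s["qpos"])
S,D=ld("scene"),ld("side"); print(ray(None,(256.8,392.4),.061,D))
c=cal("wrist"); w=cams.read_camera("wrist"); cv2.imwrite("pics/w1.png",w); np.savez("pics/w10.npz",K=c[0],T=c[1])
print(proj(None,[.468,.344,.061],c))
E
```

```text
1.45 [0.46885253 0.2629584  0.13400194] [3.14109343e+00 6.65988400e-04 4.63661302e-01] [ 3.68897761e-01  4.24057017e-01  1.58465200e+00 -6.18174574e-04
  1.13349948e+00  1.47629458e+00]
[0.4673 0.3464 0.061 ]
[223.8 193.8]
```

View pics/w1.png

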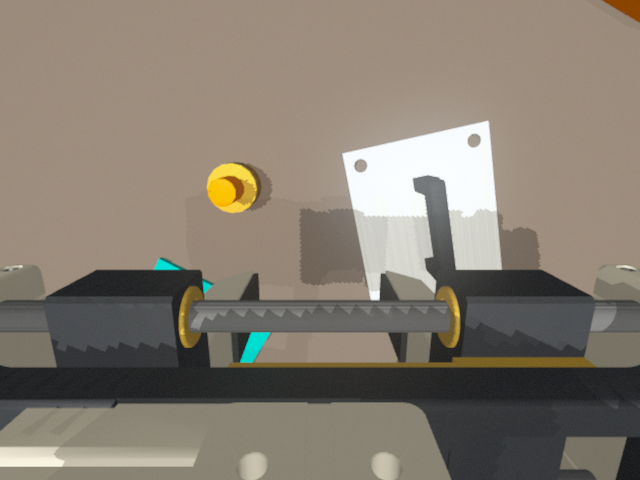

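The wrist view shows the stem top at about (223,191) and the aluminium cover's holes at (361,166) and (474,141).

```bash
python3 - <<'E'
from h import *
c=ld("w1"); print(ray(None,(223.5,191),.061,c),ray(None,(232.5,187.5),.030,c))
print([ray(None,p,.006,c) for p in((361,166),(474,141))])
a=.6786;R=np.array([[np.cos(a),-np.sin(a)],[np.sin(a),np.cos(a)]]);print((H@R.T+[.5142,.1734]).round(4))
S=ld("scene");print(ray(None,(335.5/3-.5+340,53.5/3-.5+190),.061,S))
E
```

```text
[0.4699 0.345  0.061 ] [0.4691 0.3455 0.03  ]
[array([0.5337, 0.2538, 0.006 ]), array([0.5975, 0.1746, 0.006 ])]
[[0.5336 0.2545]
 [0.5976 0.1751]
 [0.4948 0.0923]
 [0.4308 0.1717]]
[0.4677 0.3447 0.061 ]
```

jog_arm:
  plan:
    - [0,0.5,0,0,0.3]
    - [0,1,0,0,0.3]
    - [0,1,-0.3,0,0.3]
    - [0,1,-0.3,0,0.3]

```text
time: 1.9
tool_pos: [0.4679, 0.3438, 0.1089]
tool_rot: [3.141, 0.002, 0.463]
contact_force: [-0.9, -0.5, -0.9]
opening: 0.0595
grip_force: 0.0
```

jog_arm:
  plan:
    - [0,0.015,-0.3,0,0.3]
    - [0,0.015,-0.6,0,0.3]
    - [0,0.015,-0.95,0,0.3]
    - [0,0.015,-0.95,0,0.3]
    - [0,0.015,-0.95,0,-1]
    - [0,0.015,-0.95,0,-1]
    - [0,0.015,-0.95,0,-1]
    - [0,0.015,-0.95,0,-1]
    - [0,0.015,-0.95,0,-1]
    - [0,0.015,-0.95,0,-1]

```text
time: 2.9
tool_pos: [0.4683, 0.3453, 0.0339]
tool_rot: [3.142, -0.0, 0.459]
contact_force: [0.6, -0.8, 0.4]
opening: 0.016
grip_force: 0.0
```

```bash
python3 - <<'E'
from h import *
s=readout.observe();print(s["opening"],s["grip_force"])
a=cams.read_camera("scene");b=cams.read_camera("side")
f=lambda i,x,y:cv2.resize(i[y:y+150,x:x+130],(390,450),interpolation=2)
cv2.imwrite("pics/m3.png",np.hstack([f(a,385,130),f(b,200,310)])); s=readout.observe();print(s["opening"],s["grip_force"])
E
```

```text
0.01600775629354496 0.0
0.008058172583277295 0.0
```

View pics/m3.png

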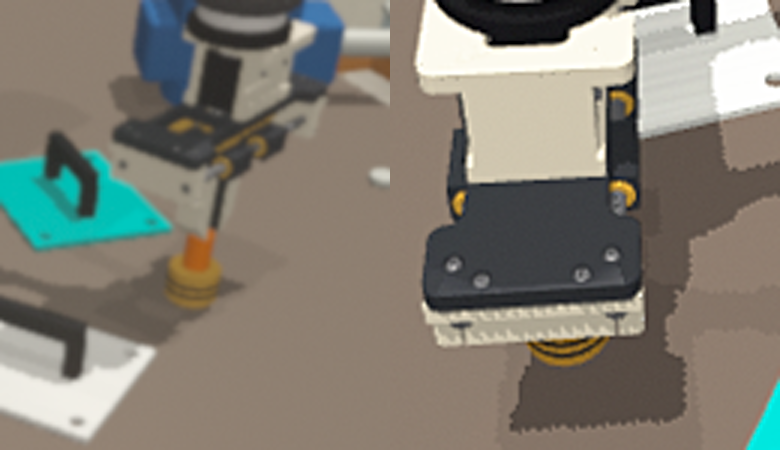

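```bash
python3 - <<'E'
from h import *
S=ld("scene")
for P in ([.4683,.3453,.034],[.4683,.3453,.061],[.4683,.3453,.0]): 
    q=proj(None,P,S);print(q,(q-[385,130])*3)
print(readout.observe()["tool_pos"],[x for x in dir(robot) if x[0]!='_'],getattr(robot,'tcp_to_grasp',None))
b=cams.read_camera("wrist");a=cams.read_camera("scene")
cv2.imwrite("pics/m4.png",np.hstack([cv2.resize(a[150:250,410:490],(400,500),interpolation=2),cv2.resize(b,(400,500))]))
E
```

```text
[449.9 217. ] [194.7 261. ]
[451.7 207.4] [200.1 232.2]
[447.7 228.8] [188.1 296.4]
[0.46819338 0.34526625 0.03371357] ['IKError', 'tcp_to_grasp'] 0.0188
```

View pics/m4.png

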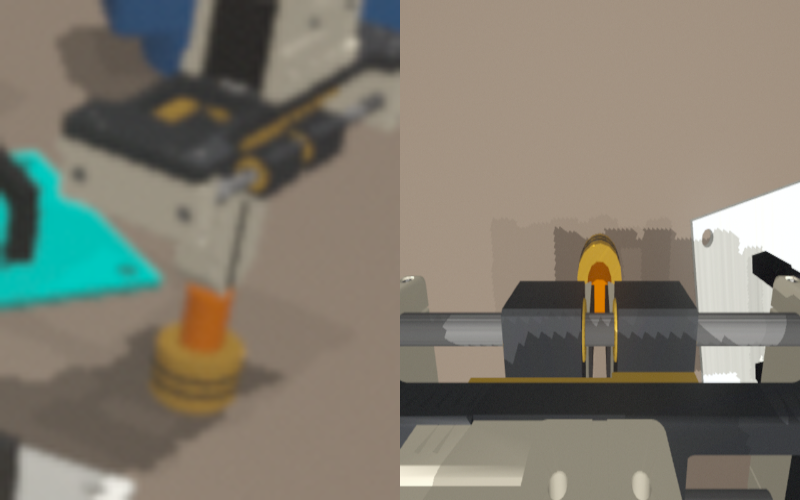

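The fingers shut above the stem: in the scene crop the tips stop right at the stem top, about pixel (451,208). I'll check the tip height against the earlier pictures.

```bash
python3 - <<'E'
from h import *
S,D=ld("scene"),ld("side")
for s in(-1,1):
  for z in(.197,.224): print(s,z,proj(None,[.525+s*.055,0,z],S),proj(None,[.525+s*.055,0,z],D))
a=cv2.imread("pics/scene0.png");b=cv2.imread("pics/side0.png");
c=cal("wrist");P=readout.observe()["tool_pos"];print([proj(None,P+[0,0,d],c) for d in(0,.027)])
f=lambda i,x,y:cv2.resize(i[y:y+120,x:x+120],(400,400),interpolation=2)
cv2.imwrite("pics/m5.png",np.hstack([f(a,280,80),f(b,260,80)]))
E
```

```text
-1 0.197 [314.4 176. ] [345.1 184.9]
-1 0.224 [314.3 163.8] [346.  170.8]
1 0.197 [331.9 200.7] [287.6 173.2]
1 0.224 [332.  187.6] [287.3 159.5]
[array([320.5, 270.6]), array([320.8, 288.7])]
```

View pics/m5.png

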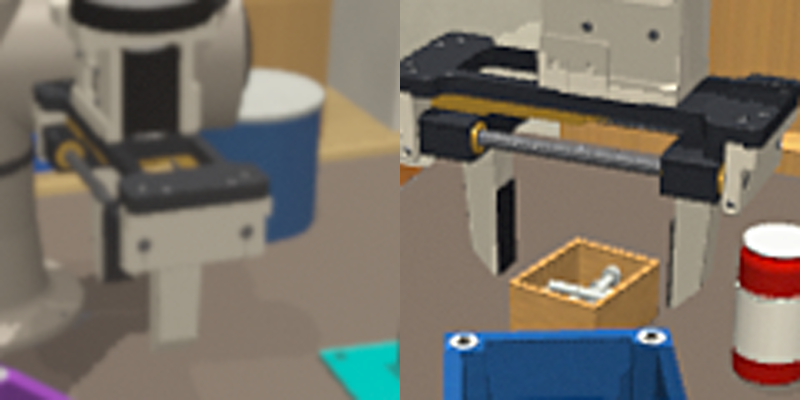

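Both fixed views put the fingertips about 27 mm higher than the reported TCP (tip at scene (331.6,183.5), predicted (332,200.7)), and sideways they agree. I'll treat tip z as TCP z + 0.027, reopen and go lower.

jog_arm:
  plan:
    - [0,0,0.1,0,0.3]
    - [0,0,0.1,0,0.3]
    - [0,0,0.1,0,0.3]
    - [0,0,0.1,0,0.3]
    - [0,0,0.1,0,0.3]
    - [0,0,0.1,0,0.3]
    - [0,0,0.1,0,0.3]
    - [0,0,0.1,0,0.3]

```text
time: 3.9
tool_pos: [0.4682, 0.3452, 0.0416]
tool_rot: [3.142, 0.0, 0.459]
contact_force: [0.2, 0.2, 0.3]
opening: 0.0585
grip_force: 0.0
```

jog_arm:
  plan:
    - [0,0,-0.15,0,0.3]
    - [0,0,-0.25,0,0.3]
    - [0,0,-0.35,0,0.3]
    - [0,0,-0.42,0,0.3]
    - [0,0,-0.42,0,0.3]

```text
time: 4.4
tool_pos: [0.4675, 0.3448, 0.0068]
tool_rot: [3.141, 0.002, 0.459]
contact_force: [0.2, -0.3, -0.4]
opening: 0.0593
grip_force: 0.0
```

jog_arm:
  plan:
    - [0,0,0,0,-1]
    - [0,0,0,0,-1]
    - [0,0,0,0,-1]
    - [0,0,0,0,-1]
    - [0,0,0,0,-1]
    - [0,0,0,0,-1]
    - [0,0,0,0,-1]
    - [0,0,0,0,-1]

```text
time: 5.2
tool_pos: [0.4683, 0.3453, 0.0082]
tool_rot: [-3.142, -0.0, 0.459]
contact_force: [-0.4, 0.3, 1.9]
opening: 0.0217
grip_force: 25.0
```

Gripped (opening 21.7 mm, 25 N). Lifting and carrying it toward a spot where the wrist camera sees the housing.

jog_arm:
  plan:
    - [0,0,0.25,0,-1]
    - [0,0,0.6,0,-1]
    - [0,0,1,0,-1]
    - [0,0,1,0,-1]
  squeeze: 30

```text
time: 5.6
tool_pos: [0.4706, 0.3465, 0.0921]
tool_rot: [-3.141, -0.008, 0.459]
contact_force: [0.1, -0.2, -2.9]
opening: 0.0214
grip_force: 30.0
```

jog_arm:
  plan:
    - [0.03,-0.3,0.4,0,-1]
    - [0.05,-0.7,0.4,0,-1]
    - [0.05,-1,0.4,0,-1]

```text
time: 5.9
tool_pos: [0.4721, 0.2639, 0.1197]
tool_rot: [3.141, 0.0, 0.459]
contact_force: [0.4, 0.4, -2.7]
opening: 0.0213
grip_force: 30.0
```

jog_arm:
  plan:
    - [0.03,-0.4,0,0,-1]
    - [0.05,-0.8,0,0,-1]
    - [0.05,-1,0,0,-1]

```text
time: 6.2
tool_pos: [0.4755, 0.1828, 0.1189]
tool_rot: [3.141, 0.002, 0.457]
contact_force: [-0.1, 0.2, -0.6]
opening: 0.0213
grip_force: 30.0
```

jog_arm:
  plan:
    - [0.03,-0.4,0,0,-1]
    - [0.05,-0.8,0,0,-1]
    - [0.05,-1,0,0,-1]

```text
time: 6.5
tool_pos: [0.4795, 0.103, 0.1189]
tool_rot: [-3.141, 0.002, 0.457]
contact_force: [0.7, 0.1, -1.7]
opening: 0.0213
grip_force: 30.0
```

jog_arm:
  plan:
    - [0.03,-0.4,0,0,-1]
    - [0.05,-0.8,0,0,-1]
    - [0.05,-1,0,0,-1]

```text
time: 6.8
tool_pos: [0.4836, 0.0231, 0.119]
tool_rot: [-3.141, 0.002, 0.457]
contact_force: [1.1, 0.1, -1.7]
opening: 0.0216
grip_force: 30.0
```

jog_arm:
  plan:
    - [0.03,-0.4,0,0,-1]
    - [0.05,-0.8,0,0,-1]
    - [0.05,-1,0,0,-1]

```text
time: 7.1
tool_pos: [0.4877, -0.0569, 0.1189]
tool_rot: [-3.141, 0.001, 0.457]
contact_force: [0.2, 0.3, -2.3]
opening: 0.0213
grip_force: 30.0
```

jog_arm:
  plan:
    - [0.03,-0.4,0,0,-1]
    - [0.05,-0.8,0,0,-1]
    - [0.05,-1,0,0,-1]

```text
time: 7.4
tool_pos: [0.4918, -0.1368, 0.119]
tool_rot: [-3.141, 0.001, 0.457]
contact_force: [-0.5, 0.7, -1.6]
opening: 0.0214
grip_force: 30.0
```

jog_arm:
  plan:
    - [0.03,-0.4,0,0,-1]
    - [0.03,-0.87,0,0,-1]
    - [0.03,-0.87,0,0,-1]
    - [0.03,-0.87,0,0,-1]
    - [0.03,-0.87,0,0,-1]

```text
time: 7.9
tool_pos: [0.4942, -0.2032, 0.1194]
tool_rot: [-3.14, 0.001, 0.459]
contact_force: [0.6, 0.3, -1.7]
opening: 0.0212
grip_force: 30.0
```

```bash
cat >> h.py <<'E'
def refine(img,uv,r=7):
    # centroid of the dark spot nearest the predicted hole pixel
    u,v=np.round(uv).astype(int)
    if not(r<=u<640-r and r<=v<480-r): return None
    g=img[v-r:v+r+1,u-r:u+r+1].max(2).astype(float)
    return g,u,v
E
python3 - <<'E'
from h import *
s=readout.observe();print(s["time"],s["tool_pos"],s["grip_force"],s["opening"])
c=cal("wrist");w=cams.read_camera("wrist");cv2.imwrite("pics/w2.png",w);np.savez("pics/w20.npz",K=c[0],T=c[1])
a=.4586;R=np.array([[np.cos(a),-np.sin(a)],[np.sin(a),np.cos(a)]])
for p in H@R.T+[.6021,-.1519]: print(p.round(4),proj(None,[*p,.075],c))
print(proj(None,[.6021,-.1519,.034],c))
E
```

```text
7.9 [ 0.4941594  -0.20318152  0.11943681] 29.998550713062286 0.021175418020016563
[ 0.6387 -0.077 ] [234.1 -65.1]
[ 0.6839 -0.1684] [413.9 -65. ]
[ 0.5655 -0.2268] [399.9 171.9]
[ 0.5203 -0.1354] [246.3 171.8]
[322.8  76.7]
```

View pics/w2.png

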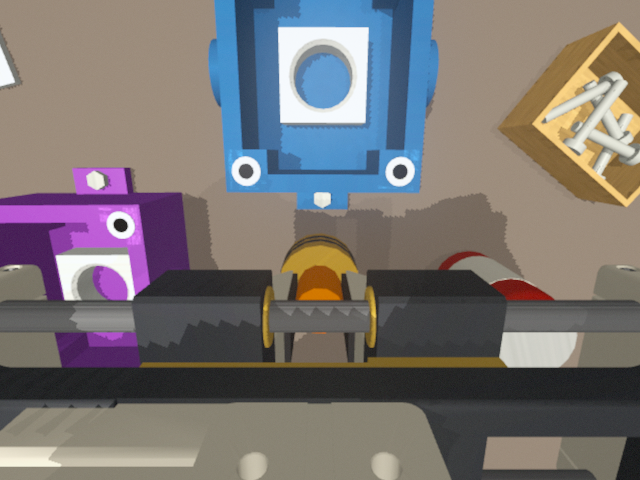

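The wrist view shows the near threads at (246,171) and (400,171), and the socket mouth at (323,76). All are within 1 px of the prediction, so the housing pose holds. The held cartridge's front edge is at row 236, with its sides at u 283–357; I'll use that to find its offset in the grip.

```bash
python3 - <<'E'
from h import *
c=ld("w2"); tp=np.array([.4942,-.2032]); f=np.array([np.cos(.459),np.sin(.459)])
t=np.linspace(0,2*np.pi,180)
for d in(-.002,0,.002):
    o=tp+d*f
    for z in(.1142,.1412):
        q=np.array([proj(None,[o[0]+.021*np.cos(k),o[1]+.021*np.sin(k),z],c) for k in t])
        print(d,z,q[:,1].min(),q[:,0].min(),q[:,0].max())
w=cv2.imread("pics/w2.png"); col=w[225:262,318:323].mean(1); print([(225+i,x.astype(int).tolist()) for i,x in enumerate(col)][5:36:1])
E
```

```text
-0.002 0.1142 236.4 285.2 355.9
-0.002 0.1412 249.3 280.1 361.4
0 0.1142 233.0 285.1 356.0
0 0.1412 245.5 280.0 361.5
0.002 0.1142 229.6 285.0 356.1
0.002 0.1412 241.6 279.9 361.6
[(230, [92, 99, 110]), (231, [91, 99, 110]), (232, [88, 98, 110]), (233, [73, 98, 117]), (234, [53, 95, 122]), (235, [52, 80, 100]), (236, [54, 56, 61]), (237, [55, 78, 96]), (238, [52, 86, 108]), (239, [52, 66, 80]), (240, [52, 60, 69]), (241, [53, 84, 104]), (242, [49, 94, 122]), (243, [47, 94, 121]), (244, [48, 94, 121]), (245, [52, 120, 153]), (246, [56, 144, 180]), (247, [57, 147, 185]), (248, [57, 147, 185]), (249, [56, 147, 185]), (250, [57, 147, 185]), (251, [54, 146, 184]), (252, [54, 146, 184]), (253, [54, 147, 184]), (254, [55, 147, 185]), (255, [55, 148, 186]), (256, [53, 147, 185]), (257, [52, 147, 185]), (258, [53, 147, 185]), (259, [53, 148, 186]), (260, [51, 148, 186])]
```

```bash
python3 -c "
from h import *
s=readout.observe();print(s['tool_pos'],s['qvel'].round(4),s['tool_rot'])"
```

```text
[ 0.49434779 -0.20306505  0.11965315] [ 0.0061 -0.0033 -0.003  -0.0014  0.0002 -0.0022] [-3.14047606e+00  4.31185702e-04  4.59725302e-01]
```

jog_arm:
  plan:
    - [0.3,0.15,0,0,-1]
    - [0.6,0.3,0,0,-1]
    - [0.9,0.45,0,0,-1]
    - [1,0.6,0,0,-1]
    - [1,0.6,0,0,-1]
    - [1,0.6,0,0,-1]

```text
time: 8.55
tool_pos: [0.5738, -0.1556, 0.1198]
tool_rot: [-3.141, 0.001, 0.46]
contact_force: [-0.3, -1.1, -0.7]
opening: 0.021
grip_force: 30.0
```

jog_arm:
  plan:
    - [0.34,0.05,0,0,-1]
    - [0.34,0.05,0,0,-1]
    - [0.34,0.05,0,0,-1]
    - [0.34,0.05,0,0,-1]
    - [0.34,0.05,0,0,-1]
    - [0.34,0.05,0,0,-1]

```text
time: 9.15
tool_pos: [0.6013, -0.1526, 0.1202]
tool_rot: [3.142, 0.0, 0.458]
contact_force: [0.1, -0.3, -2.0]
opening: 0.0212
grip_force: 30.0
```

jog_arm:
  plan:
    - [0.0125,0.01,-0.2,0,-1]
    - [0.0125,0.01,-0.4,0,-1]
    - [0.0125,0.01,-0.6,0,-1]
    - [0.0125,0.01,-0.75,0,-1]
    - [0.0125,0.01,-0.9,0,-1]
    - [0.0125,0.01,-0.9,0,-1]
    - [0.0125,0.01,-0.9,0,-1]
    - [0.0125,0.01,-0.9,0,-1]

```text
time: 9.95
tool_pos: [0.6034, -0.1518, 0.0489]
tool_rot: [3.14, -0.001, 0.459]
contact_force: [0.7, 0.1, -2.6]
opening: 0.0211
grip_force: 30.0
```

jog_arm:
  plan:
    - [0,0,-0.04,0,-1]
    - [0,0,-0.08,0,-1]
    - [0,0,-0.12,0,-1]
    - [0,0,-0.15,0,-1]
    - [0,0,-0.15,0,-1]

```text
time: 10.45
tool_pos: [0.6026, -0.1516, 0.0355]
tool_rot: [-3.141, 0.001, 0.459]
contact_force: [0.7, 0.3, -2.1]
opening: 0.0213
grip_force: 30.0
```

jog_arm:
  plan:
    - [0,0,-0.05,0,-1]
    - [0,0,-0.09,0,-1]
    - [0,0,-0.13,0,-1]
    - [0,0,-0.17,0,-1]
    - [0,0,-0.19,0,-1]
    - [0,0,-0.21,0,-1]
    - [0,0,-0.22,0,-1]
    - [0,0,-0.22,0,-1]

```text
time: 11.25
tool_pos: [0.6028, -0.1516, 0.0184]
tool_rot: [3.142, 0.0, 0.459]
contact_force: [-0.1, 0.3, -1.1]
opening: 0.0212
grip_force: 30.0
```

jog_arm:
  plan:
    - [0,0,-0.01,0,-1]
    - [0,0,-0.02,0,-1]
    - [0,0,-0.02,0,-1]

```text
time: 11.55
tool_pos: [0.6031, -0.1516, 0.0182]
tool_rot: [3.141, -0.001, 0.459]
contact_force: [-3.1, 1.7, 6.9]
opening: 0.0214
grip_force: 30.0
```

jog_arm:
  plan:
    - [0,0,0.02,0,-0.1]
    - [0,0,0.02,0,-0.1]
    - [0,0,0.02,0,-0.1]
    - [0,0,0.02,0,-0.1]
    - [0,0,0.02,0,-0.1]

```text
time: 12.05
tool_pos: [0.6028, -0.1516, 0.0183]
tool_rot: [-3.142, 0.0, 0.459]
contact_force: [0.0, -0.5, 0.3]
opening: 0.0411
grip_force: 0.0
```

jog_arm:
  plan:
    - [0,0,0.2,0,-0.1]
    - [0,0,0.5,0,-0.1]
    - [0,0,1,0,-0.1]
    - [0,0,1,0,-0.1]

```text
time: 12.45
tool_pos: [0.606, -0.1528, 0.104]
tool_rot: [3.134, -0.007, 0.459]
contact_force: [-0.2, -0.2, 0.5]
opening: 0.0412
grip_force: 0.0
```

jog_arm:
  plan:
    - [-0.3,0.2,0.1,0,0.2]
    - [-0.6,0.6,0.3,0,0.2]
    - [-0.6,1,0.3,0.14,0.2]
    - [-0.6,1,0.3,0.14,0.2]

```text
time: 12.85
tool_pos: [0.5541, -0.0683, 0.1229]
tool_rot: [-3.141, -0.001, 0.686]
contact_force: [0.0, 0.3, 0.5]
opening: 0.055
grip_force: 0.0
```

jog_arm:
  plan:
    - [-0.3,0.4,0,0,0.2]
    - [-0.4,0.7,0,0,0.2]
    - [-0.5,1,0,0,0.2]
    - [-0.5,1,0,0,0.2]

```text
time: 13.25
tool_pos: [0.5135, 0.0108, 0.1222]
tool_rot: [-3.14, 0.0, 0.681]
contact_force: [0.0, -1.1, -0.3]
opening: 0.0548
grip_force: 0.0
```

jog_arm:
  plan:
    - [0,0.4,0,0,0.2]
    - [0,0.7,0,0,0.2]
    - [0,1,0,0,0.2]
    - [0,1,0,0,0.2]

```text
time: 13.65
tool_pos: [0.515, 0.09, 0.1222]
tool_rot: [-3.141, -0.0, 0.681]
contact_force: [-0.4, 0.3, 0.4]
opening: 0.0548
grip_force: 0.0
```

```bash
python3 - <<'E'
from h import *
s=readout.observe();print(s["time"],s["tool_pos"],s["tool_rot"],s["opening"])
a=cams.read_camera("scene");b=cams.read_camera("side");cv2.imwrite("pics/s3.png",a);cv2.imwrite("pics/d3.png",b)
S,D=ld("scene"),ld("side")
for P in([.6022,-.1518,.071],[.6022,-.1518,.040]): print(proj(None,P,S),proj(None,P,D))
f=lambda i,x,y,z=3:cv2.resize(i[y:y+100,x:x+133],(399,300),interpolation=2)
cv2.imwrite("pics/m6.png",np.vstack([np.hstack([f(a,195,230),f(b,250,150)]),np.hstack([f(a,340,190),f(b,220,270)])]))
E
```

```text
13.65 [0.51496235 0.09001836 0.12218349] [-3.14141183e+00 -2.79678385e-04  6.80991578e-01] 0.054756976082767306
[259.  277.1] [308.4 193.5]
[260.3 289.7] [308.3 205.3]
```

View pics/m6.png

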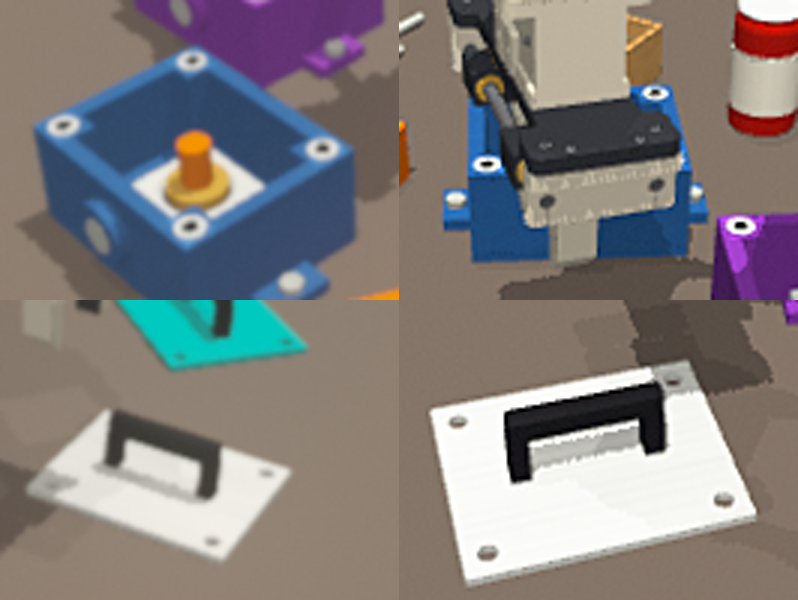

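Stem top in the scene view is at crop (193,142), pixel (259.3,277.3), against a seated prediction of (259.0,277.1): the cartridge is home and upright. The cover hasn't moved. Now the handle.

jog_arm:
  plan:
    - [-0.01,0.4,0,-0.0015,0.2]
    - [-0.01,0.8,0,-0.0015,0.2]
    - [-0.01,1,0,-0.0015,0.2]
    - [-0.01,1,0,-0.0015,0.2]
    - [-0.01,1,0,-0.0015,0.2]

```text
time: 14.25
tool_pos: [0.5142, 0.1674, 0.1222]
tool_rot: [3.141, 0.001, 0.676]
contact_force: [0.7, -0.2, 0.0]
opening: 0.0554
grip_force: 0.0
```

jog_arm:
  plan:
    - [0,0.043,-0.2,0,0.2]
    - [0,0.043,-0.4,0,0.2]
    - [0,0.043,-0.7,0,0.2]
    - [0,0.043,-0.7,0,0.2]
    - [0,0.043,-0.7,0,0.2]

```text
time: 14.75
tool_pos: [0.5142, 0.1708, 0.0666]
tool_rot: [-3.142, 0.001, 0.675]
contact_force: [0.4, -0.4, -0.0]
opening: 0.0549
grip_force: 0.0
```

jog_arm:
  plan:
    - [0,0,-0.2,0,0.2]
    - [0,0,-0.4,0,0.2]
    - [0,0,-0.6,0,0.2]
    - [0,0,-0.8,0,0.2]
    - [0,0,-0.85,0,0.2]
    - [0,0,-0.85,0,0.2]
    - [0,0,-0.85,0,0.2]

```text
time: 15.45
tool_pos: [0.515, 0.1718, -0.0003]
tool_rot: [3.141, -0.002, 0.676]
contact_force: [0.9, 0.7, 0.8]
opening: 0.0552
grip_force: 0.0
```

jog_arm:
  plan:
    - [0,0,0,0,-1]
    - [0,0,0,0,-1]
    - [0,0,0,0,-1]
    - [0,0,0,0,-1]
    - [0,0,0,0,-1]
    - [0,0,0,0,-1]
    - [0,0,0,0,-1]
    - [0,0,0,0,-1]
  squeeze: 45

```text
time: 16.25
tool_pos: [0.514, 0.1719, -0.0016]
tool_rot: [3.142, 0.0, 0.676]
contact_force: [0.0, 0.4, 1.0]
opening: 0.0139
grip_force: 45.0
```

```bash
python3 - <<'E'
from h import *
S,D=ld("scene"),ld("side"); print(ray(None,(147,253),.11,S),ray(None,(373.5,154),.11,D),ray(None,(155,295),0,S))
E
```

```text
[ 0.5141 -0.3454  0.11  ] [ 0.5048 -0.3321  0.11  ] [ 0.5044 -0.3535  0.    ]
```

jog_arm:
  plan:
    - [0,0,0.1,0,-1]
    - [0,0,0.25,0,-1]
    - [0,0,0.5,0,-1]
    - [0,0,0.75,0,-1]
    - [0,0,1,0,-1]
    - [0,0,1,0,-1]

```text
time: 16.85
tool_pos: [0.516, 0.1723, 0.0817]
tool_rot: [3.139, -0.006, 0.676]
contact_force: [-0.3, 0.8, -3.6]
opening: 0.0138
grip_force: 45.0
```

jog_arm:
  plan:
    - [0,-0.15,0.3,0,-1]
    - [0,-0.4,0.55,-0.04,-1]
    - [0,-0.65,0.55,-0.1,-1]
    - [0,-0.9,0.55,-0.138,-1]
    - [0,-1,0.55,-0.138,-1]
    - [0,-1,0.55,-0.138,-1]

```text
time: 17.45
tool_pos: [0.5137, 0.0911, 0.1219]
tool_rot: [-3.141, 0.001, 0.459]
contact_force: [-0.5, 0.9, -3.5]
opening: 0.0138
grip_force: 45.0
```

jog_arm:
  plan:
    - [0.1,-0.3,0,0,-1]
    - [0.2,-0.6,0,0,-1]
    - [0.36,-0.9,0,0,-1]
    - [0.36,-1,0,0,-1]
    - [0.36,-1,0,0,-1]

```text
time: 17.95
tool_pos: [0.5426, 0.0118, 0.1218]
tool_rot: [-3.141, 0.001, 0.459]
contact_force: [-0.4, 0.5, -4.0]
opening: 0.0136
grip_force: 45.0
```

jog_arm:
  plan:
    - [0.1,-0.3,0,0,-1]
    - [0.2,-0.6,0,0,-1]
    - [0.36,-0.9,0,0,-1]
    - [0.36,-1,0,0,-1]
    - [0.36,-1,0,0,-1]

```text
time: 18.45
tool_pos: [0.5712, -0.0677, 0.122]
tool_rot: [-3.141, 0.001, 0.459]
contact_force: [0.8, 0.9, -3.0]
opening: 0.0136
grip_force: 45.0
```

jog_arm:
  plan:
    - [0.1,-0.3,0,0,-1]
    - [0.2,-0.6,0,0,-1]
    - [0.36,-0.9,0,0,-1]
    - [0.36,-1,0,0,-1]
    - [0.36,-1,0,0,-1]
    - [0.36,-1,0,0,-1]
    - [0.36,-1,0,0,-1]

```text
time: 19.15
tool_pos: [0.6, -0.1465, 0.1224]
tool_rot: [-3.141, 0.0, 0.461]
contact_force: [1.0, -0.4, -3.4]
opening: 0.0136
grip_force: 45.0
```

jog_arm:
  plan:
    - [0.015,-0.07,-0.1,0,-1]
    - [0.015,-0.07,-0.2,0,-1]
    - [0.015,-0.07,-0.3,0,-1]
    - [0.015,-0.07,-0.36,0,-1]
    - [0.015,-0.07,-0.36,0,-1]
    - [0.015,-0.07,-0.36,0,-1]
    - [0.015,-0.07,-0.36,0,-1]

```text
time: 19.85
tool_pos: [0.6019, -0.1539, 0.094]
tool_rot: [3.141, -0.0, 0.459]
contact_force: [-0.2, -0.5, -4.0]
opening: 0.0139
grip_force: 45.0
```

```bash
cat > m.py <<'E'
from h import *
s=readout.observe();print(s["time"],s["tool_pos"],s["tool_rot"])
t=s["tool_pos"];y=s["tool_rot"][2];ctr=np.array([t[0]+.0011*np.cos(y),t[1]+.0011*np.sin(y)]);zt=t[2]+.0016+.006
R=np.array([[np.cos(y),-np.sin(y)],[np.sin(y),np.cos(y)]]);V=[]
for n in("scene","side","wrist"):
    c=cal(n);im=cams.read_camera(n);cv2.imwrite(f"pics/f_{n}.png",im);pts=[]
    for p in H@R.T+ctr:
        q=proj(None,[*p,zt],c);r=6 if n!="wrist" else 14
        u,v=np.round(q).astype(int)
        if not(r<u<640-r and r<v<480-r): continue
        g=im[v-r:v+r+1,u-r:u+r+1].min(2).astype(float)
        bg=np.percentile(g,75);w=np.clip(bg-g-25,0,None)
        lab,L,st,_=cv2.connectedComponentsWithStats((w>0).astype(np.uint8))
        k=[i for i in range(1,lab) if st[i,0]>0 and st[i,1]>0 and st[i,0]+st[i,2]<2*r+1 and st[i,1]+st[i,3]<2*r+1 and st[i,4]>3]
        if not k: print(n,q,"no blob",bg,g.min());continue
        i=max(k,key=lambda i:st[i,4]);m=w*(L==i);yy,xx=np.mgrid[-r:r+1,-r:r+1]
        o=[u+(m*xx).sum()/m.sum(),v+(m*yy).sum()/m.sum()];pts.append(o);print(n,q,np.round(o,1),st[i,4],bg,g.min())
    if len(pts)>1:
        V.append((c,pts));f,rr=fit(V[-1:],zt,ctr);print("  fit",f.round(4),(rr*1e3).round(1).tolist())
f,rr=fit(V,zt,ctr);print(f.round(4),ctr)
E
python3 m.py
```

```text
19.85 [ 0.60189057 -0.15386488  0.09400559] [ 3.14093168e+00 -4.77916667e-04  4.59419010e-01]
scene [301.3 268.2] [301.2 268.2] 20 227.0 110.0
scene [256.5 293.9] [256.4 294.1] 29 229.0 125.0
scene [213.5 260.8] no blob 222.0 84.0
scene [257.1 239.5] no blob 122.0 48.0
  fit [ 0.6032 -0.1538  0.4636] [[-0.1, 0.2], [0.1, -0.2]]
side [278.8 193.2] [278.7 193.5] 11 251.0 141.0
side [278.4 171.3] [278.3 171.5] 9 250.0 94.0
side [335.4 170.1] [335.2 170.3] 8 251.0 30.0
side [340.8 191.7] [340.5 192. ] 14 248.0 37.0
  fit [ 0.6028 -0.1521  0.4598] [[-0.3, -0.2], [-0.2, 0.0], [0.2, -0.2], [0.3, 0.3]]
wrist [220.2 150.4] [219.  149.9] 411 212.0 56.0
wrist [421.3 150.4] no blob 212.0 70.0
wrist [405.  376.4] no blob 28.0 11.0
wrist [236.  376.6] no blob 27.0 14.0
[ 0.6028 -0.1526  0.4571] [ 0.60287651 -0.15337711]
```

jog_arm:
  plan:
    - [-0.011,0.015,0,0,-1]
    - [-0.011,0.015,0,0,-1]
    - [-0.011,0.015,0,0,-1]
    - [-0.011,0.015,0,0,-1]
    - [-0.011,0.015,0,0,-1]
    - [-0.011,0.015,0,0,-1]
    - [-0.011,0.015,0,0,-1]
    - [-0.011,0.015,0,0,-1]

```text
time: 20.8
tool_pos: [0.6008, -0.1526, 0.0936]
tool_rot: [3.141, 0.0, 0.459]
contact_force: [0.4, -0.6, -4.0]
opening: 0.0136
grip_force: 45.0
```

```bash
python3 m.py
```

```text
20.8 [ 0.6007503  -0.15256     0.09364303] [3.14147787e+00 1.19571147e-05 4.59478029e-01]
scene [301.8 267.9] [301.8 267.9] 20 227.0 111.0
scene [257.1 293.5] [257.  293.7] 24 229.0 122.0
scene [214.2 260.5] no blob 222.0 82.0
scene [257.7 239.3] no blob 122.0 49.0
  fit [ 0.6021 -0.1524  0.4632] [[-0.1, 0.2], [0.1, -0.2]]
side [279.  193.7] [278.7 194.2] 13 251.0 86.0
side [278.6 171.7] [278.3 172.1] 9 251.0 87.0
side [335.7 170.5] no blob 251.0 38.0
side [341.1 192.2] [340.9 192.4] 11 247.0 85.0
  fit [ 0.6017 -0.1505  0.4637] [[0.2, 0.2], [-0.3, 0.0], [0.1, -0.2]]
wrist [220.1 150.4] [217.5 149.9] 462 212.0 58.0
wrist [421.3 150.4] no blob 212.0 71.0
wrist [405.  376.5] no blob 28.0 11.0
wrist [235.9 376.6] no blob 27.0 12.0
[ 0.6017 -0.1512  0.4594] [ 0.60173621 -0.15207217]
```

Cover and housing agree within about 0.7 mm in every view, level, with a gap of about 20 mm. Handing in.

jog_arm:
  plan:
    - [0,0,0,0,-1]
    - [0,0,0,0,-1]
    - [0,0,0,0,-1]
    - [0,0,0,0,-1]
    - [0,0,0,0,-1]

```text
time: 21.45
tool_pos: [0.6007, -0.1525, 0.0936]
tool_rot: [3.142, 0.0, 0.459]
contact_force: [0.5, 0.3, -3.8]
opening: 0.0139
grip_force: 45.0
```

```bash
python3 -c "
from h import *
s=readout.observe();print(s['tool_pos'],s['qvel'].round(4));print(ticket.hand_in())"
```

```text
[ 0.60074256 -0.15254707  0.09363977] [-0.0001 -0.0002 -0.0003 -0.0001 -0.0022 -0.0002]
the job is handed in; nothing more can be done
None
```

The job is handed in at about 21 s: the cartridge is seated in the socket and released, and the cover is held level and still about 2 cm above the rim, with its holes within about 0.7 mm of the threads by the cameras; no verdict came back.

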